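# Make up two control-unit repair kits

## Robot

A 6-joint arm with a two-finger parallel gripper is mounted at the origin on the work surface. World frame = base frame: x ahead of the robot, y to its left, z up, the work surface at z = 0. Lengths are in m, angles in degrees, forces in N, time in s.
With the tool pointing down it reaches from about 0.35 to 0.875 m from the base axis. Payload 4.2 kg.
Tool frame: the origin (TCP) lies midway between the tips of the shut fingers; the grasp point (between the pads) lies 19 mm behind it (r.pinch_z is the distance from the TCP to the grasp point, in m); z points along the fingers, y is the line along which they close (so a half turn about z gives the same grasp; the last joint's range is limited). The gripper opens to 87 mm and grips with 3 to 60 N. Pads are 19 mm wide; open, the fingers measure 117 mm over their backs; the gripper's body (75 mm by 190 mm) begins 51 mm behind the grasp point.
Start: joints at [87.468, 22.042, 0.453, 0, -68.411, -14.817], TCP at [0.186, 0.597, 0.223] pointing down, gripper open.
Joint ranges: [-179.83, 179.83], [-69.29, 118.12], [-61.27, 80.66], [-181.25, 117.63], [-171.15, -9.14], [-177.46, 177.46]. Speed limits (degrees/s): [159.86, 159.86, 180, 180, 180, 180].

## Interface

Orientations are given as a 3x3 rotation matrix whose columns are the frame's x, y, z axes.
In Python, from station import r, imaging, models gives the robot as it stands. The module is installed in compiled form; this text tells all that it offers.
- The arm moves only by the tool apply_moves, never from a script. Its argument "moves" is a list of rows, each a list of 2 entries, a list of its own where there are three numbers: the shift along the tool's x, y, z in m, then the turn about the tool's z in degrees. A call has 1 to 5 rows; each row shifts and turns the commanded pose from where the row before left it, along the tool's axes as they then stand; what a row does not reach is not made up. A row lasts 1/12 s, in which the tool goes at most 41.7 mm and 7.16 degrees, less where a joint would pass 70% of its speed; a pose out of reach is approached as far as the arm can. A call is refused whole if a number of a shift passes 0.0417 or a number of a turn 7.16, either way. A call with a gripper value outside its range is refused whole. "hand" is the finger opening in m, from 0 to 0.087, set as the call begins (left out, the last holds). The fingers move at their own pace and stop on an object; the grip force is fixed at half the most. Time passes only in rows, so rows that do not move let the fingers close. It gives the time, the measured TCP pose, the force, the opening and the grip force at its end, in the units of the state.
- r.sense(): the state, without advancing time (a new reading comes with each control period).
- imaging.capture(name): name is "scene" or "top" or "wrist"; returns a dict with "frame" (420x560x3 uint8, blue, green, red), "intrinsics" (3x3 intrinsics, pixels), "dist" ([k1, k2, p1, p2, k3] as OpenCV has them; the pictures are not rectified), "eye" and "orientation" of the camera in the world. Camera axes: x right, y down, z forward; pixel columns grow to the right and rows downward; lengths in m; the calibration is good to about 2 mm. A picture is of the moment at which its call begins. There is no depth.
- r.finish_job(): hands the job in; it is judged then, once.
Trained networks look in a picture, given as the dict that the camera call returned (one of the last four; its "shot" number tells which), for a name from the list of things; names that differ only in an ending like _2 or _b are one class to them, and where a whole thing is asked for, a point or a joint stands for the part that bears it (a point fixed in the world has none). Each returns a list of dicts, best first, with "confidence" (0 to 1); they miss things now and then, are a little off and sometimes report something else, mostly with a low value. They report only what shows in the picture. A call takes as long as a camera call. They do not tell look-alikes from the thing itself.
- models.cut_out(picture, target): "region" (420x560 bool, what is visible of it) and "extent" ([left, top, width, height] as shares, 0 to 1, of the picture: columns of its width, rows of its height, round what is visible of it).
- models.place_of(picture, target): "at" ([column, row] as shares, 0 to 1, of the picture: columns of its width, rows of its height: a listed point, or the origin of a listed thing).
The state is a dict: "time_s": time; "joints": joint angles; "joint_velocities": joint speeds; "effort": joint torques, N m; "tcp_pos": TCP position; "ee_rot": TCP orientation; "wrist_force": force on the tool from outside, world axes, zero at the start; "moment": the same for the moment, N m; "gripper_width": opening from 0.0 (shut) to 1.0 (fully open); "gripper_force": force on a finger pad.
Only numpy, scipy, OpenCV 4.12 (cv2) and the standard library are available. Lean on these libraries where they do the work, as an engineer would, in place of code of your own. Each camera call takes 0.05 s, during which the arm holds its last target. There are 200 camera calls.

## Task

Make up the parts kits for the two control units waiting for repair: the red tray gets the black-sleeved capacitor and the white relay, the yellow tray gets the blue-sleeved capacitor, the black relay and the aluminium heat sink. Set each part down on the tray floor without dropping it, upright as it stands now (pins or fins up) and only one to a compartment, any compartment. Leave the brown capacitor, the connector and the choke standing where they are.

Things in the scene. Friction and masses are not known exactly. Their poses are not given: they have to be found in the camera images.
- tray_red: Red kit tray: shallow open plastic tray, loose, 250 g, 216 (x) x 96 (y) x 14 mm high, empty, flat on the mat left or right of the stock. Floor 3 mm thick; walls and dividers 3 mm thick rise 11 mm above it. Two dividers make three equal compartments in a row, 68 (x) x 90 (y) mm inside, centres at x = -71, 0, +71 mm, y = 0. Origin: centre of its underside; z up.
- tray_yellow: Yellow kit tray, like the red one: shallow open plastic tray, loose, 250 g, 216 (x) x 96 (y) x 14 mm high, empty, flat on the mat left or right of the stock. Floor 3 mm thick; walls and dividers 3 mm thick rise 11 mm above it. Two dividers make three equal compartments in a row, 68 (x) x 90 (y) mm inside, centres at x = -71, 0, +71 mm, y = 0. Origin: centre of its underside; z up.
- cap_black: Electrolytic capacitor in a black sleeve with a gold stripe: upright cylinder 35 mm in diameter and 50 mm tall, about 70 g, standing on its flat closed end with two 6 mm solder pins up on its top (56 mm in all). Origin: centre of its underside; z up along the can. Among the stock on the 2 mm mat in mid-bench; next part's centre 80 mm off or more.
- cap_blue: Electrolytic capacitor in a blue sleeve with a white stripe: upright cylinder 35 mm in diameter and 50 mm tall, about 70 g, standing on its flat closed end with two 6 mm solder pins up on its top (56 mm in all). Origin: centre of its underside; z up along the can. Among the stock on the 2 mm mat in mid-bench; next part's centre 80 mm off or more.
- cap_brown: Electrolytic capacitor in a brown sleeve with a pale stripe, not wanted in either kit: upright cylinder 35 mm in diameter and 50 mm tall, about 70 g, standing on its flat closed end with two 6 mm solder pins up on its top (56 mm in all). Origin: centre of its underside; z up along the can. Among the stock on the 2 mm mat in mid-bench; next part's centre 80 mm off or more.
- relay_white: White plug-in relay: block 28 x 28 x 26 mm (x, y, z), about 35 g, standing on the flat top of its cover with five brass blades pointing up, 11 mm long (37 mm in all). Origin: centre of its underside; x and y square to its sides, z up. Among the stock on the 2 mm mat in mid-bench; next part's centre 80 mm off or more.
- relay_black: Black plug-in relay: block 28 x 28 x 26 mm (x, y, z), about 35 g, standing on the flat top of its cover with five brass blades pointing up, 11 mm long (37 mm in all). Origin: centre of its underside; x and y square to its sides, z up. Among the stock on the 2 mm mat in mid-bench; next part's centre 80 mm off or more.
- heatsink: Bright aluminium finned heat sink, 50 x 36 x 30 mm (x, y, z), about 70 g, lying on its base with the fins up and running along its x, so that it is gripped across its y (36 mm) on the outer fins. Origin: centre of its underside; z up. Among the stock on the 2 mm mat in mid-bench; next part's centre 80 mm off or more.
- connector: Grey board connector, 60 x 26 x 22 mm (x, y, z), with its open mouth and small brass pins upward, not wanted in either kit. Origin: centre of its underside; z up. Among the stock on the 2 mm mat in mid-bench; next part's centre 80 mm off or more.
- choke: Ring-shaped choke wound with copper wire, 34 mm across, 15 mm high, lying flat, not wanted in either kit. Origin: centre of its underside; z up. Among the stock on the 2 mm mat in mid-bench; next part's centre 80 mm off or more.
Not all that is in view belongs to the job. What is shaped like the heatsink but orange is not meant.

How it is judged:
By the outcome, as a careful person would: the job done as asked, in the order asked, and still so for the second after the job is handed in, with the robot touching nothing.
It also fails if it takes over 128 s, if anything falls off the work surface, if the arm or the gripper's body presses on something with over 40 N, if the wrist force passes 120 N, or if a joint passes its speed limit or range.

## Working session

There is one attempt and no reset: what is moved stays moved. The work goes in short steps, Python scripts to look and compute and a tool call to move; the robot and the scene stay as the last step left them, time stands still between calls to the robot, and variables do not carry over. Pictures are saved under pics/ and viewed, at most 14 in all, crops included, and the job is handed in when it is done.

Besides the shell and the picture viewer there is one more tool, called after "Request:" as name([rows], argument=value, ...), one row to a line, values as JSON. apply_moves: Moves the arm, as the interface text tells. Its arguments: {"type":"object","properties":{"moves":{"type":"array"},"hand":{"type":"number"}},"required":["moves"]}

```bash
mkdir -p pics; cat > h.py <<'E'
import numpy as np, cv2
from station import r, imaging, models
def ray(p,uv):
    n=cv2.undistortPoints(np.array([[uv]],float),np.array(p["intrinsics"]),np.array(p["dist"],float))[0,0]
    d=np.array(p["orientation"])@np.array([n[0],n[1],1.]); return np.array(p["eye"],float),d
def at_z(p,uv,z):
    o,d=ray(p,uv); return o+d*(z-o[2])/d[2]
def tri(pa,ua,pb,ub):
    A=np.zeros((3,3));b=np.zeros(3)
    for p,u in((pa,ua),(pb,ub)):
        o,d=ray(p,u); d=d/np.linalg.norm(d); M=np.eye(3)-np.outer(d,d); A+=M;b+=M@o
    return np.linalg.solve(A,b)
def px(a): return [a[0]*560,a[1]*420]
E
python3 - <<'E'
from h import *
P={n:imaging.capture(n) for n in("scene","top")}
for n,p in P.items():
    cv2.imwrite(f"pics/{n}0.png",cv2.resize(p["frame"],(800,600))); print(n,p["eye"])
for t in "tray_red tray_yellow cap_black cap_blue cap_brown relay_white relay_black heatsink connector choke".split():
    a=models.place_of(P["top"],t);b=models.place_of(P["scene"],t)
    print(t)
    for x in a[:4]: print("  T",np.round(px(x["at"])),round(x["confidence"],2),np.round(at_z(P["top"],px(x["at"]),.002),3))
    for x in b[:4]: print("  S",np.round(px(x["at"])),round(x["confidence"],2),np.round(at_z(P["scene"],px(x["at"]),.002),3))
    if a and b: print("  tri",np.round(tri(P["top"],px(a[0]["at"]),P["scene"],px(b[0]["at"])),3))
s=r.sense();print(s["tcp_pos"],np.round(s["ee_rot"],3),s["time_s"],r.pinch_z)
E
```

```text
scene [0.88024157 0.48356255 0.81438786]
top [0.42087284 0.00229326 0.7711425 ]
tray_red
  T [429. 240.] 0.84 [ 0.495 -0.309  0.002]
  T [121. 238.] 0.19 [0.514 0.311 0.002]
  S [230. 139.] 0.83 [ 0.496 -0.305  0.002]
  tri [ 0.495 -0.31  -0.003]
tray_yellow
  T [119. 239.] 0.58 [0.512 0.314 0.002]
  S [396. 336.] 0.77 [0.51  0.315 0.002]
  tri [0.512 0.314 0.004]
cap_black
  T [258. 165.] 0.62 [0.658 0.034 0.002]
  S [251. 265.] 0.93 [0.65  0.039 0.002]
  S [292. 182.] 0.22 [ 0.452 -0.097  0.002]
  tri [0.654 0.037 0.005]
cap_blue
  T [276. 265.] 0.59 [0.453 0.001 0.002]
  S [319. 210.] 0.74 [0.449 0.003 0.002]
  tri [0.451 0.003 0.004]
cap_brown
  T [332. 267.] 0.69 [ 0.445 -0.11   0.002]
  S [293. 178.] 0.64 [ 0.443 -0.107  0.002]
  tri [ 0.444 -0.109  0.001]
relay_white
  T [212. 272.] 0.58 [0.441 0.127 0.002]
  S [358. 243.] 0.65 [0.435 0.117 0.002]
  tri [0.442 0.124 0.015]
relay_black
  T [215. 219.] 0.68 [0.548 0.121 0.002]
  S [316. 270.] 0.5 [0.547 0.122 0.002]
  tri [0.547 0.121 0.001]
heatsink
  T [329. 211.] 0.79 [ 0.558 -0.109  0.002]
  T [355. 169.] 0.7 [ 0.645 -0.167  0.002]
  T [312. 165.] 0.46 [ 0.656 -0.079  0.002]
  S [255. 201.] 0.82 [ 0.552 -0.1    0.002]
  S [206. 201.] 0.82 [ 0.643 -0.162  0.002]
  tri [ 0.555 -0.105  0.001]
connector
  T [312. 167.] 0.94 [ 0.653 -0.078  0.002]
  S [216. 229.] 0.92 [ 0.665 -0.08   0.002]
  tri [ 0.659 -0.082 -0.007]
choke
  T [281. 213.] 0.47 [ 0.556 -0.011  0.002]
  S [273. 229.] 0.77 [ 0.562 -0.012  0.002]
  tri [ 0.559 -0.012 -0.002]
[0.18634941 0.59653592 0.22252227] [[ 0.955 -0.298 -0.   ]
 [-0.298 -0.955 -0.   ]
 [-0.     0.    -1.   ]] 1.1 0.0187
```

View pics/top0.png

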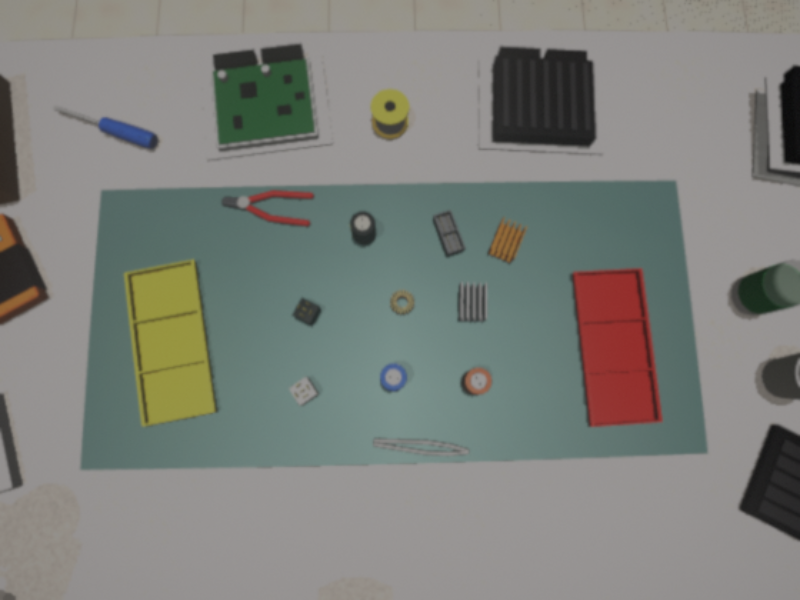

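View pics/scene0.png

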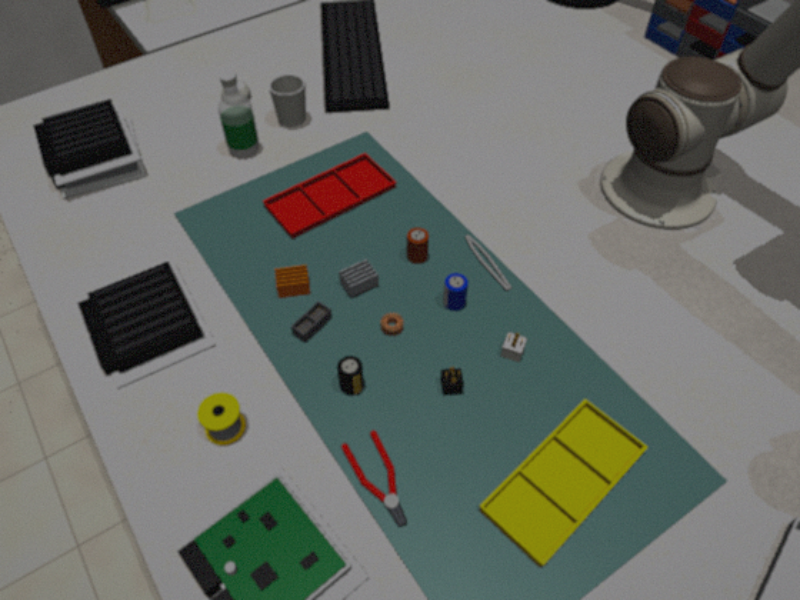

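The top view (800x600 scale) shows the black cap at (363,228), blue cap (393,378), black relay (307,312), white relay (303,391) and bright heat sink (473,303). The orange decoy is at (507,240), the yellow tray at (171,343) and the red tray at (617,348). The scene view agrees. Next I fit box and cylinder hulls to the masks in both views to get position, yaw and height.

```bash
cat > fit.py <<'E'
from h import *
from scipy.optimize import minimize
a=np.linspace(0,2*np.pi,24,endpoint=False)
def box(l,w,h): return np.array([[x*l/2,y*w/2,z] for x in(-1,1) for y in(-1,1) for z in(0,h)])
def cyl(h): return np.vstack([np.c_[.0175*np.cos(a),.0175*np.sin(a),0*a+z] for z in(0,h)])
def frus(): return np.vstack([box(.028,.028,.026),box(.018,.018,.036)])
D=dict(tray_red=box(.216,.096,.014),tray_yellow=box(.216,.096,.014),cap_black=cyl(.05),cap_blue=cyl(.05),
 relay_white=frus(),relay_black=frus(),heatsink=box(.05,.036,.03))
def proj(p,X):
    R=np.array(p["orientation"]).T; rv=cv2.Rodrigues(R)[0]; t=-R@np.array(p["eye"])
    return cv2.projectPoints(X,rv,t,np.array(p["intrinsics"]),np.array(p["dist"],float))[0][:,0]
def render(p,V,q):
    c,s=np.cos(q[3]),np.sin(q[3]); X=V@np.array([[c,s,0],[-s,c,0],[0,0,1]])+q[:3]
    m=np.zeros((420,560),np.uint8); h=cv2.convexHull(proj(p,X).astype(np.float32))
    cv2.fillConvexPoly(m,np.round(h*16).astype(np.int32),1,shift=4); return m>0
def fit(views,V,q0):
    def cost(q): return sum(1-(lambda m:(m&g).sum()/(m|g).sum())(render(p,V,q)) for p,g in views)+ (q[2]-.002)**2*2e3
    best=None
    for y in np.radians([-30,0,30,60]) if len(V)!=48 else [0]:
        S=np.array([q0[0],q0[1],.002,y]); sim=S+np.vstack([np.zeros(4),np.diag([.008,.008,.004,.3])])
        o=minimize(cost,S,method="Nelder-Mead",options=dict(initial_simplex=sim,maxiter=250))
        if best is None or o.fun<best.fun: best=o
    return best
E
python3 - <<'E'
from fit import *
P={n:imaging.capture(n) for n in("scene","top")}
Q=dict(tray_red=(.495,-.31),tray_yellow=(.512,.314),cap_black=(.654,.037),cap_blue=(.451,.003),relay_white=(.441,.125),relay_black=(.547,.121),heatsink=(.555,-.105))
for n,q in Q.items():
    vs=[]
    for p in P.values():
        u=proj(p,np.array([[*q,.02]]))[0]
        c=[x for x in models.cut_out(p,n) if cv2.pointPolygonTest(cv2.convexHull(np.argwhere(x["region"])[:,::-1].astype(np.int32)),(float(u[0]),float(u[1])),True)>-6]
        if c: vs.append((p,c[0]["region"]))
    o=fit(vs,D[n],q); print(n,len(vs),round(o.fun,2),np.round(o.x[:3],4),round(np.degrees(o.x[3]),1))
E
```

```text
tray_red 1 0.03 [ 0.4903 -0.3102  0.002 ] 1.5
tray_yellow 2 0.04 [0.5116 0.3126 0.0017] 9.8
cap_black 2 0.24 [0.6627 0.0401 0.0011] 2.1
cap_blue 2 0.28 [0.4536 0.0027 0.0007] 12.0
relay_white 2 0.3 [0.4398 0.125  0.0006] -53.2
relay_black 2 0.4 [0.5481 0.1213 0.0014] -34.3
heatsink 2 0.13 [ 5.553e-01 -1.102e-01  2.000e-04] -0.4
```

Request:
apply_moves([
  [[0,0,0],-5.8],
  [[0,0,0],-5.8],
  [[0,0,0],-5.7],
], hand=0.06)

```text
time_s: 2.15
tcp_pos: [0.1864, 0.5966, 0.2225]
ee_rot: [[1.0, 0.004, 0.0], [0.004, -1.0, -0.0], [0.0, 0.0, -1.0]]
wrist_force: [-0.3, 0.4, -0.1]
gripper_width: 0.855
gripper_force: 0.0
```

Request:
apply_moves([
  [[0.02,0.034,-0.002],0],
  [[0.02,0.034,-0.002],0],
  [[0.02,0.034,-0.002],0],
  [[0.02,0.034,-0.002],0],
  [[0.02,0.034,-0.002],0],
])

```text
time_s: 2.57
tcp_pos: [0.2867, 0.4248, 0.2328]
ee_rot: [[1.0, -0.0, 0.0], [-0.0, -1.0, 0.0], [0.0, -0.0, -1.0]]
wrist_force: [1.2, 0.8, 0.4]
gripper_width: 0.695
gripper_force: 0.0
```

Request:
apply_moves([
  [[0.02,0.034,-0.002],0],
  [[0.02,0.034,-0.002],0],
  [[0.02,0.034,-0.002],0],
  [[0.02,0.034,-0.002],0],
  [[0.02,0.034,-0.002],0],
])

```text
time_s: 2.98
tcp_pos: [0.3866, 0.2546, 0.2431]
ee_rot: [[1.0, -0.0, 0.001], [-0.0, -1.0, 0.001], [0.001, -0.001, -1.0]]
wrist_force: [1.0, -0.0, 0.1]
gripper_width: 0.69
gripper_force: 0.0
```

Request:
apply_moves([
  [[0.02,0.034,-0.002],0],
  [[0.02,0.034,-0.002],0],
  [[0.02,0.034,-0.002],0],
  [[0.02,0.034,-0.002],0],
  [[0,0,0],0],
])

```text
time_s: 3.4
tcp_pos: [0.4682, 0.1157, 0.2511]
ee_rot: [[1.0, -0.008, 0.001], [-0.008, -1.0, -0.001], [0.001, 0.001, -1.0]]
wrist_force: [1.1, -0.1, 0.6]
gripper_width: 0.692
gripper_force: 0.0
```

```bash
cat > look.py <<'E'
from fit import *
import sys
def look(name,save=None,z=.002):
    p=imaging.capture("wrist"); 
    if save: cv2.imwrite(f"pics/{save}.png",p["frame"])
    s=r.sense(); R=np.array(s["ee_rot"]); print("t",s["time_s"],"tcp",np.round(s["tcp_pos"],4),"yaw",round(np.degrees(np.arctan2(R[1,0],R[0,0])),2),"cam",np.round(p["eye"],3))
    return p
E
python3 - <<'E'
from look import *
p=look("",save="w0")
for n in D:
    for x in models.place_of(p,n)[:2]: print(n,np.round(px(x["at"])),round(x["confidence"],2),np.round(at_z(p,px(x["at"]),.002),3))
E
```

```text
t 3.45 tcp [0.4671 0.1175 0.2507] yaw -0.4 cam [0.541 0.115 0.414]
tray_red [465. 100.] 0.63 [ 0.557 -0.107  0.002]
tray_yellow [117. 138.] 0.56 [0.516 0.315 0.002]
cap_black [344.   1.] 0.67 [0.664 0.043 0.002]
cap_blue [368. 180.] 0.77 [0.46  0.005 0.002]
relay_white [275. 199.] 0.8 [0.436 0.122 0.002]
relay_black [274. 108.] 0.75 [0.55  0.122 0.002]
heatsink [468. 100.] 0.87 [ 0.558 -0.112  0.002]
```

View pics/w0.png

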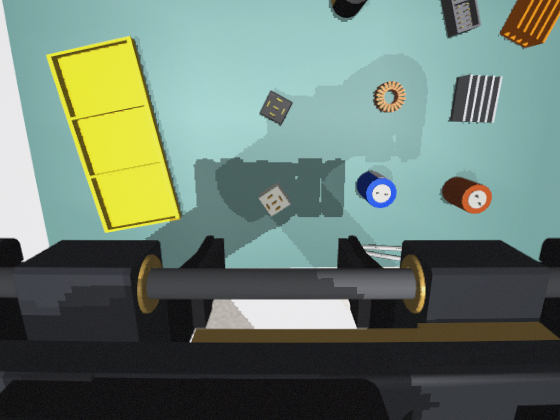

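Wrist view: black relay (276,107), white relay (274,200), blue cap (376,190), heat sink (475,98), yellow tray (113,135); the black cap is cut off at the top edge. I refit with the sharper wrist view plus the top view.

```bash
cat >> look.py <<'E'
def refine(Q,cams=("wrist","top")):
    P=[imaging.capture(c) for c in cams]
    for n,q in Q.items():
        vs=[]
        for p in P:
            u=proj(p,np.array([[*q,.02]]))[0]
            c=[x for x in models.cut_out(p,n) if cv2.pointPolygonTest(cv2.convexHull(np.argwhere(x["region"])[:,::-1].astype(np.int32)),(float(u[0]),float(u[1])),True)>-6]
            if c: vs.append((p,c[0]["region"]))
        for k in ([vs[:1],vs] if len(vs)>1 else [vs]):
            if k: o=fit(k,D[n],q); print(n,len(k),round(o.fun,2),np.round(o.x[:3],4),round(np.degrees(o.x[3]),1))
E
python3 - <<'E'
from look import *
refine(dict(tray_yellow=(.512,.314),cap_blue=(.455,.003),relay_white=(.438,.123),relay_black=(.549,.121),heatsink=(.556,-.11)))
E
```

```text
tray_yellow 1 0.02 [0.513  0.3119 0.0022] 10.0
cap_blue 1 0.04 [0.4557 0.0025 0.0023] -6.3
cap_blue 2 0.3 [0.4551 0.0012 0.001 ] 7.5
relay_white 1 0.05 [0.4405 0.1233 0.0014] 33.2
relay_white 2 0.91 [0.4405 0.1235 0.0016] -59.7
relay_black 1 0.06 [0.549  0.1202 0.0014] -28.1
heatsink 1 0.04 [ 0.5577 -0.1109  0.0008] -1.3
heatsink 2 0.22 [ 0.557  -0.1106  0.0021] -1.5
```

Request:
apply_moves([
  [[0.02,0.013,0],0],
  [[0.02,0.013,0],0],
  [[0.02,0.013,0],0],
  [[0.02,0.013,0],0],
  [[0.02,0.013,0],0],
])

```text
time_s: 4.82
tcp_pos: [0.5668, 0.0545, 0.2505]
ee_rot: [[1.0, -0.001, -0.0], [-0.001, -1.0, -0.0], [-0.0, 0.0, -1.0]]
wrist_force: [1.1, 0.7, 0.9]
gripper_width: 0.684
gripper_force: 0.0
```

```bash
python3 - <<'E'
from look import *
look("")
refine(dict(cap_black=(.66,.04),heatsink=(.556,-.11)))
E
```

```text
t 4.8667 tcp [0.5698 0.0528 0.2499] yaw -0.17 cam [0.639 0.054 0.413]
cap_black 1 0.11 [0.6633 0.0412 0.0008] 3.4
cap_black 2 0.72 [0.6631 0.0416 0.0013] -2.7
heatsink 1 0.04 [ 0.5575 -0.1105  0.0013] -3.7
heatsink 2 0.15 [ 5.573e-01 -1.104e-01  3.000e-04] -1.4
```

Request:
apply_moves([
  [[0.031,0.004,0],0],
  [[0.031,0.004,0.02],0],
  [[0.031,0.004,0.03],0],
  [[0,0,0.04],0],
  [[0,0,0.04],0],
], hand=0.06)

```text
time_s: 5.58
tcp_pos: [0.6589, 0.044, 0.121]
ee_rot: [[1.0, -0.001, 0.003], [-0.001, -1.0, 0.001], [0.003, -0.001, -1.0]]
wrist_force: [0.0, 0.3, 0.2]
gripper_width: 0.684
gripper_force: 0.0
```

Request:
apply_moves([
  [[0,0,0.035],0],
  [[0,0,0],0],
  [[0,0,0],0],
  [[0,0,0],0],
])

```text
time_s: 5.92
tcp_pos: [0.6594, 0.0441, 0.0896]
ee_rot: [[1.0, 0.001, 0.005], [0.001, -1.0, 0.0], [0.005, -0.0, -1.0]]
wrist_force: [0.1, -0.1, 1.1]
gripper_width: 0.69
gripper_force: 0.0
```

```bash
python3 - <<'E'
from look import *
look("")
refine(dict(cap_black=(.6633,.0412)))
print(r.sense()["gripper_width"])
E
```

```text
t 5.9667 tcp [0.6598 0.0441 0.0905] yaw 0.03 cam [0.731 0.043 0.253]
cap_black 1 0.03 [0.6637 0.0405 0.0016] 6.4
cap_black 2 0.31 [ 6.63e-01  4.03e-02 -6.00e-04] 15.0
0.6906894778151125
```

Request:
apply_moves([
  [[0.004,0.0035,0.012],0],
  [[0,0,0.02],0],
  [[0,0,0.02],0],
  [[0,0,0.02],0],
  [[0,0,0],0],
])

```text
time_s: 6.58
tcp_pos: [0.6584, 0.0388, 0.0097]
ee_rot: [[1.0, -0.002, -0.009], [-0.002, -1.0, -0.001], [-0.009, 0.001, -1.0]]
wrist_force: [-0.5, -0.4, -1.0]
gripper_width: 0.689
gripper_force: 0.0
```

Request:
apply_moves([
  [[0,0,0],0],
  [[0,0,0],0],
  [[0,0,0],0],
  [[0,0,0],0],
  [[0,0,0],0],
], hand=0.02)

```text
time_s: 7.0
tcp_pos: [0.6624, 0.04, 0.016]
ee_rot: [[1.0, -0.001, 0.002], [-0.001, -1.0, 0.001], [0.002, -0.001, -1.0]]
wrist_force: [-0.8, -0.1, 2.1]
gripper_width: 0.397
gripper_force: 17.5
```

Request:
apply_moves([
  [[0,0,0],0],
  [[0,0,0],0],
  [[0,0,0],0],
])

```text
time_s: 7.25
tcp_pos: [0.6624, 0.04, 0.016]
ee_rot: [[1.0, -0.0, 0.002], [-0.0, -1.0, 0.0], [0.002, -0.0, -1.0]]
wrist_force: [-0.3, 0.6, 4.8]
gripper_width: 0.394
gripper_force: 30.0
```

Request:
apply_moves([
  [[0,0,-0.01],0],
  [[0,0,-0.02],0],
  [[0,0,-0.03],0],
  [[0,0,-0.03],0],
  [[0,0,-0.03],0],
])

```text
time_s: 7.67
tcp_pos: [0.6609, 0.0396, 0.1355]
ee_rot: [[1.0, -0.001, -0.002], [-0.001, -1.0, -0.0], [-0.002, 0.0, -1.0]]
wrist_force: [0.6, 0.7, -0.8]
gripper_width: 0.398
gripper_force: 30.0
```

Request:
apply_moves([
  [[-0.005,0.015,-0.02],0],
  [[-0.01,0.032,0],0],
  [[-0.01,0.032,0],0],
  [[-0.01,0.032,0],0],
  [[-0.01,0.032,0],0],
])

```text
time_s: 8.08
tcp_pos: [0.6153, -0.1042, 0.1548]
ee_rot: [[1.0, -0.0, -0.001], [-0.0, -1.0, 0.0], [-0.001, -0.0, -1.0]]
wrist_force: [-0.1, 0.1, -1.2]
gripper_width: 0.394
gripper_force: 30.0
```

Request:
apply_moves([
  [[-0.01,0.032,0],0],
  [[-0.01,0.032,0],0],
  [[-0.01,0.032,0],0],
  [[-0.01,0.032,0],0],
  [[-0.01,0.032,0],0],
])

```text
time_s: 8.5
tcp_pos: [0.5652, -0.2644, 0.1546]
ee_rot: [[1.0, -0.001, -0.001], [-0.001, -1.0, 0.001], [-0.001, -0.001, -1.0]]
wrist_force: [1.0, -0.4, -1.6]
gripper_width: 0.388
gripper_force: 30.0
```

Request:
apply_moves([
  [[-0.008,0.025,0],0],
  [[-0.005,0.016,0],0],
  [[0,0,0],0],
  [[0,0,0],0],
])

```text
time_s: 8.83
tcp_pos: [0.5525, -0.3048, 0.1544]
ee_rot: [[1.0, -0.003, -0.001], [-0.003, -1.0, 0.001], [-0.001, -0.001, -1.0]]
wrist_force: [0.0, 1.1, -0.6]
gripper_width: 0.394
gripper_force: 30.0
```

```bash
python3 - <<'E'
from look import *
p=look("",save="w1")
refine(dict(tray_red=(.49,-.31)),("scene","top"))
E
```

```text
t 8.8833 tcp [ 0.5529 -0.304   0.1544] yaw -0.1 cam [ 0.625 -0.306  0.317]
tray_red 1 0.02 [ 0.493  -0.31    0.0023] 2.0
```

View pics/w1.png

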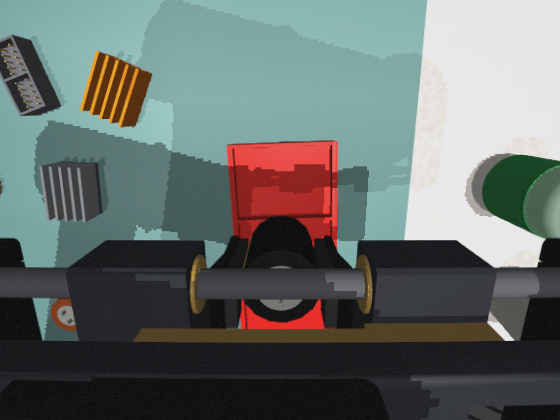

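The far rim of the red tray runs (230,148)-(338,142) and its divider is at row ~217. The held cap is in front of it, upright. Checking those pixels against the fit.

```bash
python3 - <<'E'
from look import *
p=imaging.capture("wrist")
for u in [(230,147),(337,142),(239,217),(330,214)]: print(np.round(at_z(p,u,.016),4))
E
```

```text
[ 0.5982 -0.2579  0.016 ]
[ 0.6027 -0.3543  0.016 ]
[ 0.5321 -0.2639  0.016 ]
[ 0.5351 -0.3506  0.016 ]
```

Request:
apply_moves([
  [[0.006,0.002,0.015],0],
  [[0.005,0.001,0.03],0],
  [[0,0,0.03],0],
  [[0,0,0.02],0],
  [[0,0,0.014],0],
])

```text
time_s: 9.55
tcp_pos: [0.5633, -0.3058, 0.0429]
ee_rot: [[1.0, -0.0, -0.004], [-0.0, -1.0, 0.001], [-0.004, -0.001, -1.0]]
wrist_force: [-0.5, -0.4, -0.9]
gripper_width: 0.395
gripper_force: 30.0
```

Request:
apply_moves([
  [[0,0,0.008],0],
  [[0,0,0.004],0],
  [[0,0,0.002],0],
  [[0,0,0],0],
  [[0,0,0],0],
])

```text
time_s: 9.97
tcp_pos: [0.5652, -0.3073, 0.0329]
ee_rot: [[1.0, -0.0, 0.002], [-0.0, -1.0, -0.001], [0.002, 0.001, -1.0]]
wrist_force: [0.9, 0.4, -0.2]
gripper_width: 0.392
gripper_force: 30.0
```

Request:
apply_moves([
  [[0,0,0.004],0],
  [[0,0,0.004],0],
  [[0,0,0.003],0],
  [[0,0,0.001],0],
  [[0,0,0],0],
])

```text
time_s: 10.38
tcp_pos: [0.5641, -0.3071, 0.0193]
ee_rot: [[1.0, -0.001, -0.001], [-0.001, -1.0, 0.0], [-0.001, -0.0, -1.0]]
wrist_force: [0.5, -0.8, -0.6]
gripper_width: 0.401
gripper_force: 30.0
```

Request:
apply_moves([
  [[0,0,0],0],
  [[0,0,0.001],0],
  [[0,0,0],0],
  [[0,0,0],0],
])

```text
time_s: 10.72
tcp_pos: [0.5646, -0.3072, 0.019]
ee_rot: [[1.0, -0.001, 0.001], [-0.001, -1.0, -0.0], [0.001, 0.0, -1.0]]
wrist_force: [-0.1, -0.1, 0.7]
gripper_width: 0.397
gripper_force: 30.0
```

Probing for contact in 0.5 mm steps.

Request:
apply_moves([
  [[0,0,0.0005],0],
  [[0,0,0],0],
  [[0,0,0],0],
])

```text
time_s: 10.97
tcp_pos: [0.5646, -0.3072, 0.019]
ee_rot: [[1.0, -0.001, 0.001], [-0.001, -1.0, -0.0], [0.001, 0.0, -1.0]]
wrist_force: [-0.4, 0.3, 5.0]
gripper_width: 0.395
gripper_force: 30.0
```

Request:
apply_moves([
  [[0,0,0.0005],0],
  [[0,0,0],0],
  [[0,0,0],0],
])

```text
time_s: 11.22
tcp_pos: [0.5646, -0.3072, 0.0189]
ee_rot: [[1.0, -0.0, 0.001], [-0.0, -1.0, -0.001], [0.001, 0.001, -1.0]]
wrist_force: [-2.5, 0.7, 7.1]
gripper_width: 0.398
gripper_force: 30.0
```

Request:
apply_moves([
  [[0,0,0],0],
  [[0,0,0],0],
  [[0,0,0],0],
  [[0,0,0],0],
], hand=0.055)

```text
time_s: 11.55
tcp_pos: [0.5641, -0.307, 0.0171]
ee_rot: [[1.0, -0.001, -0.001], [-0.001, -1.0, 0.0], [-0.001, -0.0, -1.0]]
wrist_force: [0.2, -0.1, 0.4]
gripper_width: 0.592
gripper_force: 0.0
```

Request:
apply_moves([
  [[0,0,-0.005],0],
  [[0,0,-0.01],0],
  [[0,0,-0.03],0],
  [[0,0,-0.04],0],
  [[0,0,-0.04],0],
])

```text
time_s: 11.97
tcp_pos: [0.5638, -0.307, 0.1441]
ee_rot: [[1.0, -0.001, -0.002], [-0.001, -1.0, 0.0], [-0.002, -0.0, -1.0]]
wrist_force: [1.6, -0.1, -0.2]
gripper_width: 0.63
gripper_force: 0.0
```

Request:
apply_moves([
  [[-0.005,-0.015,-0.01],0],
  [[-0.009,-0.032,0],0],
  [[-0.009,-0.032,0],0],
  [[-0.009,-0.032,0],0],
  [[-0.009,-0.032,0],0],
])

```text
time_s: 12.38
tcp_pos: [0.5231, -0.163, 0.1539]
ee_rot: [[1.0, -0.001, 0.002], [-0.001, -1.0, -0.0], [0.002, 0.0, -1.0]]
wrist_force: [0.5, 0.5, 0.1]
gripper_width: 0.634
gripper_force: 0.0
```

Request:
apply_moves([
  [[-0.009,-0.032,0],0],
  [[-0.009,-0.032,0],0],
  [[-0.009,-0.032,0],0],
  [[-0.009,-0.032,0],0],
  [[-0.009,-0.032,0],0],
])

```text
time_s: 12.8
tcp_pos: [0.4783, -0.0026, 0.1538]
ee_rot: [[1.0, -0.001, 0.002], [-0.001, -1.0, 0.0], [0.002, -0.0, -1.0]]
wrist_force: [0.6, 0.3, 0.0]
gripper_width: 0.629
gripper_force: 0.0
```

Request:
apply_moves([
  [[-0.009,-0.032,0],0],
  [[-0.009,-0.032,0],0],
  [[-0.009,-0.032,0],0],
  [[-0.009,-0.025,0],0],
  [[0,0,0],0],
])

```text
time_s: 13.22
tcp_pos: [0.4423, 0.1204, 0.154]
ee_rot: [[1.0, 0.004, 0.002], [0.004, -1.0, 0.002], [0.002, -0.002, -1.0]]
wrist_force: [0.3, 0.1, -0.2]
gripper_width: 0.63
gripper_force: 0.0
```

Request:
apply_moves([
  [[0,0,0],-6.7],
  [[0,0,0],-6.7],
  [[0,0,0],-6.6],
  [[0,0,0],-6.6],
  [[0,0,0],-6.6],
])

```text
time_s: 13.63
tcp_pos: [0.443, 0.1167, 0.1535]
ee_rot: [[0.834, 0.551, 0.001], [0.551, -0.834, 0.001], [0.001, 0.0, -1.0]]
wrist_force: [-0.4, -0.2, -0.1]
gripper_width: 0.635
gripper_force: 0.0
```

```bash
python3 - <<'E'
from look import *
p=look("",save="w2")
c=imaging.capture("scene");cv2.imwrite("pics/s2.png",cv2.resize(c["frame"],(800,600)))
E
```

```text
t 13.6833 tcp [0.443  0.1167 0.1535] yaw 33.67 cam [0.503 0.156 0.316]
```

View pics/s2.png

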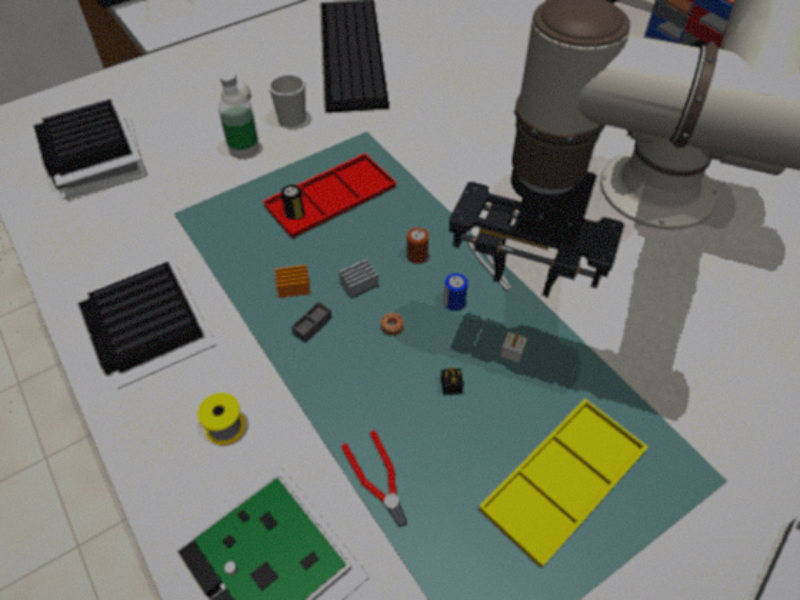

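The black cap stands upright in the red tray's far compartment, at (292,202). Going down on the white relay.

Request:
apply_moves([
  [[0.0016,-0.007,0.015],0],
  [[0,0,0.03],0],
  [[0,0,0.03],0],
  [[0,0,0.02],0],
  [[0,0,0.012],0],
])

```text
time_s: 14.15
tcp_pos: [0.4392, 0.1227, 0.0439]
ee_rot: [[0.839, 0.543, -0.003], [0.543, -0.839, -0.002], [-0.003, -0.0, -1.0]]
wrist_force: [-0.7, -0.0, -0.5]
gripper_width: 0.629
gripper_force: 0.0
```

Request:
apply_moves([
  [[0,0,0.007],0],
  [[0,0,0.005],0],
  [[0,0,0.003],0],
  [[0,0,0],0],
  [[0,0,0],0],
])

```text
time_s: 14.57
tcp_pos: [0.4408, 0.124, 0.0313]
ee_rot: [[0.838, 0.546, 0.001], [0.546, -0.838, 0.001], [0.001, 0.0, -1.0]]
wrist_force: [0.4, -0.3, -0.1]
gripper_width: 0.628
gripper_force: 0.0
```

Request:
apply_moves([
  [[0,0,0.006],0],
  [[0,0,0.007],0],
  [[0,0,0.006],0],
  [[0,0,0.004],0],
  [[0,0,0.003],0],
])

```text
time_s: 14.98
tcp_pos: [0.4399, 0.1235, 0.0039]
ee_rot: [[0.837, 0.547, -0.001], [0.547, -0.837, -0.001], [-0.001, 0.0, -1.0]]
wrist_force: [0.1, -0.6, 0.9]
gripper_width: 0.633
gripper_force: 0.0
```

Request:
apply_moves([
  [[0,0,0],0],
  [[0,0,0],0],
  [[0,0,0],0],
])

```text
time_s: 15.23
tcp_pos: [0.4404, 0.1238, 0.0048]
ee_rot: [[0.837, 0.547, 0.0], [0.547, -0.837, 0.0], [0.0, 0.0, -1.0]]
wrist_force: [-0.7, -0.3, 0.7]
gripper_width: 0.631
gripper_force: 0.0
```

Request:
apply_moves([
  [[0,0,0],0],
  [[0,0,0],0],
  [[0,0,0],0],
  [[0,0,0],0],
  [[0,0,0],0],
], hand=0.015)

```text
time_s: 15.65
tcp_pos: [0.4403, 0.1237, 0.0048]
ee_rot: [[0.837, 0.547, 0.0], [0.547, -0.837, 0.0], [0.0, 0.0, -1.0]]
wrist_force: [1.0, 0.0, 0.6]
gripper_width: 0.34
gripper_force: 0.0
```

Request:
apply_moves([
  [[0,0,0],0],
  [[0,0,0],0],
  [[0,0,0],0],
  [[0,0,0],0],
])

```text
time_s: 15.98
tcp_pos: [0.4403, 0.1237, 0.0048]
ee_rot: [[0.837, 0.547, 0.0], [0.547, -0.837, 0.0], [0.0, 0.0, -1.0]]
wrist_force: [-0.4, -0.5, 1.4]
gripper_width: 0.319
gripper_force: 30.0
```

Request:
apply_moves([
  [[0,0,-0.01],0],
  [[0,0,-0.025],0],
  [[0,0,-0.04],0],
  [[0,0,-0.04],0],
  [[0,0,-0.03],0],
])

```text
time_s: 16.4
tcp_pos: [0.4408, 0.124, 0.1526]
ee_rot: [[0.837, 0.547, 0.003], [0.547, -0.837, 0.001], [0.003, 0.0, -1.0]]
wrist_force: [0.4, 1.8, -0.3]
gripper_width: 0.317
gripper_force: 30.0
```

Request:
apply_moves([
  [[0,0,0],6.2],
  [[0,0,0],6.3],
  [[0,0,0],6.3],
  [[0,0,0],6.2],
  [[0,0,0],6.2],
])

```text
time_s: 16.82
tcp_pos: [0.4399, 0.1236, 0.1496]
ee_rot: [[1.0, 0.028, -0.0], [0.028, -1.0, 0.0], [-0.0, -0.0, -1.0]]
wrist_force: [-0.2, -0.0, -0.1]
gripper_width: 0.319
gripper_force: 30.0
```

Request:
apply_moves([
  [[-0.0025,0.015,0],0],
  [[-0.0025,0.032,0],0],
  [[-0.0025,0.032,0],0],
  [[-0.0025,0.032,0],0],
  [[-0.0025,0.032,0],0],
])

```text
time_s: 17.23
tcp_pos: [0.432, -0.0209, 0.1495]
ee_rot: [[0.999, 0.035, -0.0], [0.035, -0.999, 0.0], [-0.0, -0.0, -1.0]]
wrist_force: [0.3, 0.5, -1.2]
gripper_width: 0.32
gripper_force: 30.0
```

Request:
apply_moves([
  [[-0.0025,0.032,0],0],
  [[-0.0025,0.032,0],0],
  [[-0.0025,0.032,0],0],
  [[-0.0025,0.032,0],0],
  [[-0.0025,0.032,0],0],
])

```text
time_s: 17.65
tcp_pos: [0.425, -0.1814, 0.1496]
ee_rot: [[0.999, 0.034, -0.0], [0.034, -0.999, 0.0], [-0.0, -0.0, -1.0]]
wrist_force: [0.7, 0.7, 0.1]
gripper_width: 0.319
gripper_force: 30.0
```

Request:
apply_moves([
  [[-0.0025,0.032,0],0],
  [[-0.0025,0.032,0],0],
  [[-0.0025,0.032,0],0],
  [[-0.0025,0.025,0],0],
  [[0,0.011,0],0],
])

```text
time_s: 18.07
tcp_pos: [0.4194, -0.3147, 0.1491]
ee_rot: [[1.0, 0.031, -0.001], [0.031, -1.0, 0.0], [-0.001, -0.0, -1.0]]
wrist_force: [-0.1, 0.2, -0.4]
gripper_width: 0.317
gripper_force: 30.0
```

Request:
apply_moves([
  [[0,0,0],0],
  [[0,0,0],0],
])

```text
time_s: 18.23
tcp_pos: [0.4196, -0.3121, 0.1492]
ee_rot: [[0.999, 0.033, -0.001], [0.033, -0.999, 0.001], [-0.001, -0.001, -1.0]]
wrist_force: [0.1, -0.4, -0.8]
gripper_width: 0.319
gripper_force: 30.0
```

```bash
python3 - <<'E'
from look import *
p=look("",save="w3")
E
```

```text
t 18.2833 tcp [ 0.4197 -0.3115  0.1493] yaw 1.95 cam [ 0.492 -0.31   0.312]
```

View pics/w3.png

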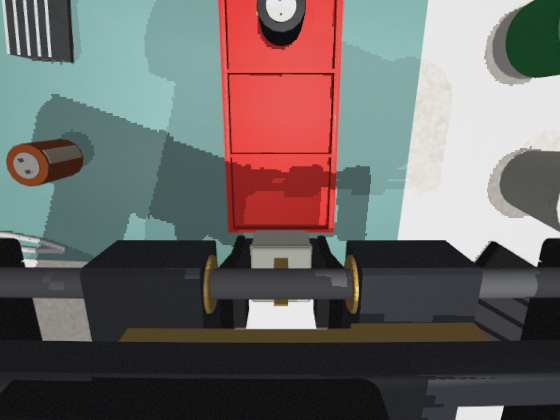

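Wrist view: red tray dividers at rows 73 and 153, near rim at row 232, with the relay held straight. Checking these pixels.

```bash
python3 - <<'E'
from look import *
p=imaging.capture("wrist")
for u in [(228,73),(336,73),(229,153),(335,153),(228,231),(335,231)]: print(np.round(at_z(p,u,.016),4))
E
```

```text
[ 0.5248 -0.2642  0.016 ]
[ 0.5279 -0.3549  0.016 ]
[ 0.4578 -0.2647  0.016 ]
[ 0.461 -0.359  0.016]
[ 0.3841 -0.2632  0.016 ]
[ 0.3875 -0.3647  0.016 ]
```

Request:
apply_moves([
  [[0.0023,0.001,0.015],0],
  [[0,0,0.03],0],
  [[0,0,0.03],0],
  [[0,0,0.02],0],
  [[0,0,0.014],0],
])

```text
time_s: 18.75
tcp_pos: [0.4214, -0.3112, 0.0388]
ee_rot: [[0.999, 0.036, -0.003], [0.036, -0.999, 0.001], [-0.003, -0.002, -1.0]]
wrist_force: [-0.7, 0.2, -0.2]
gripper_width: 0.317
gripper_force: 30.0
```

Request:
apply_moves([
  [[0,0,0.007],0],
  [[0,0,0.005],0],
  [[0,0,0.003],0],
  [[0,0,0],0],
  [[0,0,0],0],
])

```text
time_s: 19.17
tcp_pos: [0.4231, -0.3132, 0.0265]
ee_rot: [[0.999, 0.035, 0.002], [0.035, -0.999, -0.001], [0.002, 0.001, -1.0]]
wrist_force: [0.5, -0.2, -0.4]
gripper_width: 0.313
gripper_force: 30.0
```

Request:
apply_moves([
  [[0,0,0.004],0],
  [[0,0,0.005],0],
  [[0,0,0.005],0],
  [[0,0,0.003],0],
  [[0,0,0],0],
])

```text
time_s: 19.58
tcp_pos: [0.4222, -0.3131, 0.0081]
ee_rot: [[0.999, 0.034, -0.001], [0.034, -0.999, 0.0], [-0.001, -0.0, -1.0]]
wrist_force: [-0.1, -0.4, 0.3]
gripper_width: 0.32
gripper_force: 30.0
```

Request:
apply_moves([
  [[0,0,0.001],0],
  [[0,0,0],0],
  [[0,0,0],0],
])

```text
time_s: 19.83
tcp_pos: [0.4224, -0.3132, 0.0078]
ee_rot: [[0.999, 0.034, 0.0], [0.034, -0.999, -0.0], [0.0, 0.0, -1.0]]
wrist_force: [-0.4, -0.1, 1.0]
gripper_width: 0.32
gripper_force: 30.0
```

Request:
apply_moves([
  [[0,0,0.0005],0],
  [[0,0,0],0],
  [[0,0,0],0],
])

```text
time_s: 20.08
tcp_pos: [0.4224, -0.3132, 0.0078]
ee_rot: [[0.999, 0.034, 0.0], [0.034, -0.999, -0.0], [0.0, 0.0, -1.0]]
wrist_force: [-0.8, 1.3, 5.1]
gripper_width: 0.318
gripper_force: 30.0
```

Request:
apply_moves([
  [[0,0,0],0],
  [[0,0,0],0],
  [[0,0,0],0],
  [[0,0,0],0],
], hand=0.043)

```text
time_s: 20.42
tcp_pos: [0.4224, -0.3131, 0.007]
ee_rot: [[0.999, 0.034, -0.0], [0.034, -0.999, 0.0], [-0.0, -0.0, -1.0]]
wrist_force: [-0.3, 0.6, -1.0]
gripper_width: 0.476
gripper_force: 0.0
```

Request:
apply_moves([
  [[0,0,-0.005],0],
  [[0,0,-0.015],0],
  [[0,0,-0.03],0],
  [[0,0,-0.04],0],
  [[0,0,-0.04],0],
])

```text
time_s: 20.83
tcp_pos: [0.4215, -0.3128, 0.1382]
ee_rot: [[0.999, 0.034, -0.002], [0.034, -0.999, 0.001], [-0.002, -0.001, -1.0]]
wrist_force: [2.1, -0.2, 1.1]
gripper_width: 0.496
gripper_force: 0.0
```

Request:
apply_moves([
  [[0.004,-0.015,-0.01],0],
  [[0.004,-0.031,0],0],
  [[0.004,-0.031,0],0],
  [[0.004,-0.031,0],0],
  [[0.004,-0.031,0],0],
], hand=0.06)

```text
time_s: 21.25
tcp_pos: [0.4375, -0.1723, 0.1477]
ee_rot: [[0.999, 0.033, 0.001], [0.033, -0.999, 0.0], [0.001, -0.0, -1.0]]
wrist_force: [0.7, -0.3, -0.2]
gripper_width: 0.677
gripper_force: 0.0
```

Request:
apply_moves([
  [[0.004,-0.031,0],0],
  [[0.004,-0.031,0],0],
  [[0.004,-0.031,0],0],
  [[0.004,-0.031,0],0],
  [[0.004,-0.031,0],0],
])

```text
time_s: 21.67
tcp_pos: [0.4522, -0.0164, 0.1477]
ee_rot: [[0.999, 0.034, 0.001], [0.034, -0.999, 0.0], [0.001, -0.0, -1.0]]
wrist_force: [0.3, -0.2, 0.4]
gripper_width: 0.691
gripper_force: 0.0
```

Request:
apply_moves([
  [[0.004,-0.02,0],0],
  [[0,0,0],0],
  [[0,0,0],0],
])

```text
time_s: 21.92
tcp_pos: [0.4557, 0.0031, 0.1474]
ee_rot: [[0.999, 0.036, 0.0], [0.036, -0.999, 0.0], [0.0, -0.0, -1.0]]
wrist_force: [-0.8, 0.0, 0.2]
gripper_width: 0.688
gripper_force: 0.0
```

```bash
python3 - <<'E'
from look import *
p=look("")
refine(dict(cap_blue=(.4556,.0025),heatsink=(.5575,-.1107),relay_black=(.549,.1202)),("wrist",))
c=imaging.capture("scene");cv2.imwrite("pics/s3.png",cv2.resize(c["frame"][80:300,120:420],(800,586)))
E
```

```text
t 21.9667 tcp [0.4554 0.0023 0.1473] yaw 2.0 cam [0.528 0.005 0.31 ]
cap_blue 1 0.07 [0.4555 0.0023 0.0008] 9.7
heatsink 1 0.05 [ 0.5575 -0.1106  0.0008] -2.5
relay_black 1 0.05 [0.5494 0.1205 0.0017] -28.1
```

View pics/s3.png

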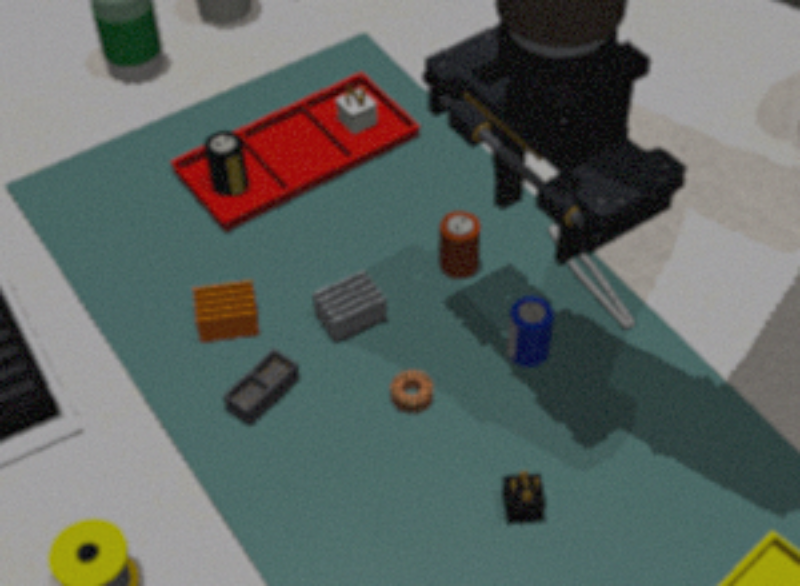

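The red kit is complete: black cap at (226,165) and white relay at (356,108), both upright. I'm now directly over the blue cap.

Request:
apply_moves([
  [[0,0,0.015],0],
  [[0,0,0.03],0],
  [[0,0,0.03],0],
  [[0,0,0.02],0],
  [[0,0,0.012],0],
])

```text
time_s: 22.63
tcp_pos: [0.4541, 0.001, 0.038]
ee_rot: [[0.999, 0.032, -0.004], [0.032, -0.999, -0.001], [-0.004, 0.001, -1.0]]
wrist_force: [0.2, -0.4, 0.1]
gripper_width: 0.689
gripper_force: 0.0
```

Request:
apply_moves([
  [[0,0,0.01],0],
  [[0,0,0.007],0],
  [[0,0,0.004],0],
  [[0,0,0.002],0],
  [[0,0,0],0],
])

```text
time_s: 23.05
tcp_pos: [0.4558, 0.002, 0.0172]
ee_rot: [[0.999, 0.034, 0.0], [0.034, -0.999, -0.0], [0.0, 0.0, -1.0]]
wrist_force: [-1.2, 0.6, -0.4]
gripper_width: 0.689
gripper_force: 0.0
```

Request:
apply_moves([
  [[0,0,0],0],
  [[0,0,0],0],
  [[0,0,0],0],
  [[0,0,0],0],
  [[0,0,0],0],
], hand=0.02)

```text
time_s: 23.47
tcp_pos: [0.4559, 0.0023, 0.0175]
ee_rot: [[0.999, 0.034, 0.001], [0.034, -0.999, 0.0], [0.001, -0.0, -1.0]]
wrist_force: [-0.3, -0.9, 0.9]
gripper_width: 0.399
gripper_force: 17.5
```

Request:
apply_moves([
  [[0,0,0],0],
  [[0,0,0],0],
  [[0,0,0],0],
  [[0,0,0],0],
])

```text
time_s: 23.8
tcp_pos: [0.4559, 0.0023, 0.0175]
ee_rot: [[0.999, 0.034, 0.0], [0.034, -0.999, 0.0], [0.0, -0.0, -1.0]]
wrist_force: [-0.2, -0.1, 4.8]
gripper_width: 0.391
gripper_force: 30.0
```

Request:
apply_moves([
  [[0,0,-0.01],0],
  [[0,0,-0.02],0],
  [[0,0,-0.04],0],
  [[0,0,-0.04],0],
  [[0,0,-0.02],0],
])

```text
time_s: 24.22
tcp_pos: [0.4575, 0.0025, 0.1512]
ee_rot: [[0.999, 0.035, 0.006], [0.035, -0.999, 0.001], [0.006, -0.001, -1.0]]
wrist_force: [1.5, 0.7, -0.7]
gripper_width: 0.392
gripper_force: 30.0
```

Request:
apply_moves([
  [[0.006,-0.014,0],0],
  [[0.0135,-0.031,0],0],
  [[0.0135,-0.031,0],0],
  [[0.0135,-0.031,0],0],
  [[0.0135,-0.031,0],0],
])

```text
time_s: 24.63
tcp_pos: [0.5109, 0.1433, 0.1468]
ee_rot: [[0.999, 0.033, -0.001], [0.033, -0.999, -0.0], [-0.001, 0.0, -1.0]]
wrist_force: [0.5, 0.4, 0.2]
gripper_width: 0.396
gripper_force: 30.0
```

Request:
apply_moves([
  [[0.0135,-0.031,0],0],
  [[0.0135,-0.031,0],0],
  [[0.0135,-0.031,0],0],
  [[0.0135,-0.031,0],0],
  [[0.0135,-0.031,0],0],
])

```text
time_s: 25.05
tcp_pos: [0.5731, 0.3006, 0.1462]
ee_rot: [[0.999, 0.034, -0.002], [0.034, -0.999, -0.001], [-0.002, 0.001, -1.0]]
wrist_force: [0.6, -0.2, -0.5]
gripper_width: 0.395
gripper_force: 30.0
```

Request:
apply_moves([
  [[0.0105,-0.0245,0],0],
  [[0,0,0],-4],
  [[0,0,0],-4],
  [[0,0,0],0],
  [[0,0,0],0],
])

```text
time_s: 25.47
tcp_pos: [0.5824, 0.324, 0.1462]
ee_rot: [[0.985, 0.171, -0.001], [0.171, -0.985, -0.001], [-0.002, 0.001, -1.0]]
wrist_force: [-0.3, 0.2, -0.9]
gripper_width: 0.397
gripper_force: 30.0
```

```bash
python3 - <<'E'
from look import *
p=look("",save="w4")
E
```

```text
t 25.5167 tcp [0.5825 0.3238 0.1466] yaw 9.84 cam [0.654 0.336 0.309]
```

View pics/w4.png

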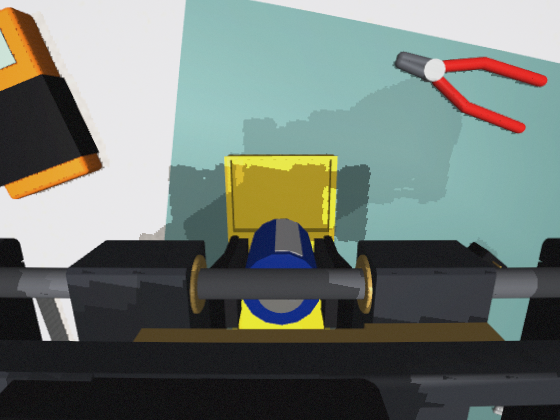

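Wrist view: the yellow tray's far compartment is centred at (281,195), square to the gripper, and the blue cap is held upright. Lowering.

Request:
apply_moves([
  [[0,0,0.015],0],
  [[0,0,0.03],0],
  [[0,0,0.03],0],
  [[0,0,0.02],0],
  [[0,0,0.012],0],
])

```text
time_s: 25.93
tcp_pos: [0.5813, 0.3226, 0.0372]
ee_rot: [[0.985, 0.171, -0.004], [0.171, -0.985, -0.003], [-0.004, 0.002, -1.0]]
wrist_force: [-0.7, 0.6, -1.1]
gripper_width: 0.401
gripper_force: 30.0
```

Request:
apply_moves([
  [[0,0,0.007],0],
  [[0,0,0.004],0],
  [[0,0,0.002],0],
  [[0,0,0],0],
  [[0,0,0],0],
])

```text
time_s: 26.35
tcp_pos: [0.5835, 0.3247, 0.0286]
ee_rot: [[0.985, 0.173, 0.002], [0.173, -0.985, 0.001], [0.002, -0.001, -1.0]]
wrist_force: [0.2, -0.3, -0.9]
gripper_width: 0.395
gripper_force: 30.0
```

Request:
apply_moves([
  [[0,0,0.003],0],
  [[0,0,0.002],0],
  [[0,0,0.001],0],
  [[0,0,0.0005],0],
  [[0,0,0],0],
])

```text
time_s: 26.77
tcp_pos: [0.5828, 0.3242, 0.0207]
ee_rot: [[0.985, 0.173, -0.0], [0.173, -0.985, -0.0], [-0.0, 0.0, -1.0]]
wrist_force: [-0.5, -0.5, -1.0]
gripper_width: 0.395
gripper_force: 30.0
```

Request:
apply_moves([
  [[0,0,0.0005],0],
  [[0,0,0],0],
  [[0,0,0],0],
])

```text
time_s: 27.02
tcp_pos: [0.5829, 0.3243, 0.0206]
ee_rot: [[0.985, 0.173, 0.0], [0.173, -0.985, 0.0], [0.0, -0.0, -1.0]]
wrist_force: [-1.1, -0.9, 1.8]
gripper_width: 0.395
gripper_force: 30.0
```

Request:
apply_moves([
  [[0,0,0.0005],0],
  [[0,0,0],0],
  [[0,0,0],0],
])

```text
time_s: 27.27
tcp_pos: [0.5829, 0.3242, 0.0205]
ee_rot: [[0.985, 0.173, 0.0], [0.173, -0.985, 0.0], [0.0, 0.0, -1.0]]
wrist_force: [-2.1, -0.2, 5.8]
gripper_width: 0.391
gripper_force: 30.0
```

Request:
apply_moves([
  [[0,0,0],0],
  [[0,0,0],0],
  [[0,0,0],0],
  [[0,0,0],0],
], hand=0.055)

```text
time_s: 27.6
tcp_pos: [0.5828, 0.3241, 0.0192]
ee_rot: [[0.985, 0.173, -0.0], [0.173, -0.985, -0.0], [-0.0, 0.0, -1.0]]
wrist_force: [-0.9, 0.4, -0.4]
gripper_width: 0.588
gripper_force: 0.0
```

Request:
apply_moves([
  [[0,0,-0.005],0],
  [[0,0,-0.01],0],
  [[0,0,-0.03],0],
  [[0,0,-0.04],0],
  [[0,0,-0.04],0],
])

```text
time_s: 28.02
tcp_pos: [0.5825, 0.3237, 0.1461]
ee_rot: [[0.985, 0.173, -0.001], [0.173, -0.985, -0.001], [-0.001, 0.001, -1.0]]
wrist_force: [0.5, 0.6, 1.1]
gripper_width: 0.63
gripper_force: 0.0
```

Request:
apply_moves([
  [[-0.005,0.014,0],0],
  [[-0.011,0.032,0],0],
  [[-0.011,0.032,0],0],
  [[-0.011,0.032,0],0],
  [[-0.011,0.032,0],0],
])

```text
time_s: 28.43
tcp_pos: [0.5588, 0.1747, 0.1459]
ee_rot: [[0.985, 0.174, 0.002], [0.174, -0.985, 0.001], [0.002, -0.0, -1.0]]
wrist_force: [0.9, -0.0, -0.1]
gripper_width: 0.636
gripper_force: 0.0
```

Request:
apply_moves([
  [[-0.011,0.032,0],0],
  [[-0.0083,0.021,0],0],
  [[0,0,0],6.4],
  [[0,0,0],6.4],
  [[0,0,0],6.4],
])

```text
time_s: 28.85
tcp_pos: [0.5495, 0.1197, 0.1461]
ee_rot: [[0.986, -0.167, 0.002], [-0.167, -0.986, 0.001], [0.002, -0.001, -1.0]]
wrist_force: [0.7, 0.5, 1.0]
gripper_width: 0.632
gripper_force: 0.0
```

Request:
apply_moves([
  [[0,0,0],6.3],
  [[0,0,0],6.3],
  [[0,0,0],6.3],
  [[0,0,0],0],
  [[0,0,0],0],
])

```text
time_s: 29.27
tcp_pos: [0.5495, 0.1204, 0.1455]
ee_rot: [[0.883, -0.469, 0.001], [-0.469, -0.883, 0.001], [0.001, -0.001, -1.0]]
wrist_force: [0.8, 0.2, 0.2]
gripper_width: 0.632
gripper_force: 0.0
```

```bash
python3 - <<'E'
from look import *
p=look("")
refine(dict(relay_black=(.549,.1202)),("wrist",))
E
```

```text
t 29.3167 tcp [0.5494 0.1204 0.1454] yaw -27.99 cam [0.613 0.086 0.308]
relay_black 1 0.05 [0.5491 0.1206 0.0011] 61.9
```

Request:
apply_moves([
  [[0,0,0.015],0],
  [[0,0,0.03],0],
  [[0,0,0.03],0],
  [[0,0,0.02],0],
  [[0,0,0.012],0],
])

```text
time_s: 29.83
tcp_pos: [0.5477, 0.1197, 0.0351]
ee_rot: [[0.882, -0.471, -0.004], [-0.471, -0.882, -0.002], [-0.003, 0.003, -1.0]]
wrist_force: [-0.4, 0.1, 0.0]
gripper_width: 0.633
gripper_force: 0.0
```

Request:
apply_moves([
  [[0,0,0.007],0],
  [[0,0,0.006],0],
  [[0,0,0.004],0],
  [[0,0,0.001],0],
  [[0,0,0],0],
])

```text
time_s: 30.25
tcp_pos: [0.5496, 0.1205, 0.0201]
ee_rot: [[0.882, -0.471, 0.001], [-0.471, -0.882, 0.0], [0.001, -0.001, -1.0]]
wrist_force: [0.5, 0.5, 0.2]
gripper_width: 0.633
gripper_force: 0.0
```

Request:
apply_moves([
  [[0,0,0.004],0],
  [[0,0,0.005],0],
  [[0,0,0.004],0],
  [[0,0,0.002],0],
  [[0,0,0],0],
])

```text
time_s: 30.67
tcp_pos: [0.5488, 0.1201, 0.004]
ee_rot: [[0.882, -0.472, -0.001], [-0.472, -0.882, -0.001], [-0.001, 0.001, -1.0]]
wrist_force: [-0.2, -0.9, 0.3]
gripper_width: 0.636
gripper_force: 0.0
```

Request:
apply_moves([
  [[0,0,0],0],
  [[0,0,0],0],
  [[0,0,0],0],
  [[0,0,0],0],
  [[0,0,0],0],
], hand=0.015)

```text
time_s: 31.08
tcp_pos: [0.5493, 0.1204, 0.0049]
ee_rot: [[0.882, -0.472, 0.0], [-0.472, -0.882, 0.0], [0.0, -0.0, -1.0]]
wrist_force: [-0.7, -0.1, -0.3]
gripper_width: 0.337
gripper_force: 0.0
```

Request:
apply_moves([
  [[0,0,0],0],
  [[0,0,0],0],
  [[0,0,0],0],
  [[0,0,0],0],
])

```text
time_s: 31.42
tcp_pos: [0.5493, 0.1204, 0.0048]
ee_rot: [[0.882, -0.472, 0.0], [-0.472, -0.882, 0.0], [0.0, -0.0, -1.0]]
wrist_force: [0.1, -0.8, 0.9]
gripper_width: 0.32
gripper_force: 30.0
```

Request:
apply_moves([
  [[0,0,-0.01],0],
  [[0,0,-0.025],0],
  [[0,0,-0.04],0],
  [[0,0,-0.04],0],
  [[0,0,-0.03],0],
])

```text
time_s: 31.83
tcp_pos: [0.5501, 0.1205, 0.1537]
ee_rot: [[0.882, -0.471, 0.004], [-0.471, -0.882, 0.001], [0.003, -0.003, -1.0]]
wrist_force: [0.2, 1.0, -0.1]
gripper_width: 0.321
gripper_force: 30.0
```

Request:
apply_moves([
  [[0,0,0],-6.3],
  [[0,0,0],-6.3],
  [[0,0,0],-6.4],
  [[0,0,0],-6.4],
  [[0,0,0],-6.4],
])

```text
time_s: 32.25
tcp_pos: [0.5491, 0.1203, 0.1505]
ee_rot: [[0.998, 0.069, 0.001], [0.069, -0.998, 0.0], [0.001, -0.0, -1.0]]
wrist_force: [0.3, -0.0, -0.5]
gripper_width: 0.324
gripper_force: 30.0
```

Request:
apply_moves([
  [[0,0,0],-6.3],
  [[-0.005,-0.014,0],0],
  [[-0.0118,-0.032,0],0],
  [[-0.0118,-0.032,0],0],
  [[-0.0118,-0.032,0],0],
])

```text
time_s: 32.67
tcp_pos: [0.4897, 0.2223, 0.1503]
ee_rot: [[0.985, 0.171, 0.0], [0.171, -0.985, 0.0], [0.0, -0.0, -1.0]]
wrist_force: [1.0, 0.2, -0.8]
gripper_width: 0.323
gripper_force: 30.0
```

Request:
apply_moves([
  [[-0.0118,-0.032,0],0],
  [[-0.0118,-0.032,0],0],
  [[-0.0097,-0.021,0],0],
  [[0,0,0],0],
  [[0,0,0],0],
])

```text
time_s: 33.08
tcp_pos: [0.4422, 0.3006, 0.1503]
ee_rot: [[0.985, 0.175, 0.0], [0.175, -0.985, 0.0], [0.0, -0.0, -1.0]]
wrist_force: [0.5, 0.6, -0.3]
gripper_width: 0.321
gripper_force: 30.0
```

```bash
python3 - <<'E'
from look import *
p=look("",save="w5")
E
```

```text
t 33.1333 tcp [0.4427 0.2998 0.1501] yaw 10.01 cam [0.514 0.312 0.313]
```

View pics/w5.png

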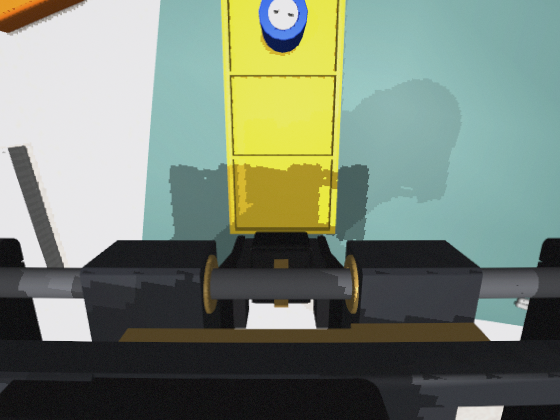

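The blue cap stands upright in the far compartment at (283,20). The near compartment is centred under the relay, with dividers at rows 75 and 155.

Request:
apply_moves([
  [[0.001,0.001,0.015],0],
  [[0,0,0.03],0],
  [[0,0,0.03],0],
  [[0,0,0.02],0],
  [[0,0,0.014],0],
])

```text
time_s: 33.55
tcp_pos: [0.4438, 0.2965, 0.0386]
ee_rot: [[0.985, 0.17, -0.003], [0.17, -0.985, -0.003], [-0.003, 0.002, -1.0]]
wrist_force: [-0.4, 0.8, -0.2]
gripper_width: 0.32
gripper_force: 30.0
```

Request:
apply_moves([
  [[0,0,0.007],0],
  [[0,0,0.005],0],
  [[0,0,0.003],0],
  [[0,0,0],0],
  [[0,0,0],0],
])

```text
time_s: 33.97
tcp_pos: [0.4447, 0.2991, 0.0265]
ee_rot: [[0.985, 0.173, 0.001], [0.173, -0.985, 0.001], [0.001, -0.001, -1.0]]
wrist_force: [0.1, -0.1, 0.3]
gripper_width: 0.319
gripper_force: 30.0
```

Request:
apply_moves([
  [[0,0,0.004],0],
  [[0,0,0.005],0],
  [[0,0,0.005],0],
  [[0,0,0.003],0],
  [[0,0,0],0],
])

```text
time_s: 34.38
tcp_pos: [0.444, 0.2987, 0.0082]
ee_rot: [[0.985, 0.173, -0.0], [0.173, -0.985, -0.001], [-0.001, 0.001, -1.0]]
wrist_force: [0.2, 0.3, -0.3]
gripper_width: 0.321
gripper_force: 30.0
```

Request:
apply_moves([
  [[0,0,0.001],0],
  [[0,0,0],0],
  [[0,0,0],0],
])

```text
time_s: 34.63
tcp_pos: [0.4441, 0.2989, 0.0078]
ee_rot: [[0.985, 0.173, 0.0], [0.173, -0.985, 0.0], [0.0, -0.0, -1.0]]
wrist_force: [-1.1, 0.1, 1.1]
gripper_width: 0.318
gripper_force: 30.0
```

Request:
apply_moves([
  [[0,0,0.0005],0],
  [[0,0,0],0],
  [[0,0,0],0],
])

```text
time_s: 34.88
tcp_pos: [0.4441, 0.2989, 0.0078]
ee_rot: [[0.985, 0.173, 0.0], [0.173, -0.985, 0.0], [0.0, -0.0, -1.0]]
wrist_force: [-1.1, -1.3, 4.8]
gripper_width: 0.317
gripper_force: 30.0
```

Request:
apply_moves([
  [[0,0,0],0],
  [[0,0,0],0],
  [[0,0,0],0],
  [[0,0,0],0],
], hand=0.043)

```text
time_s: 35.22
tcp_pos: [0.4441, 0.2987, 0.007]
ee_rot: [[0.985, 0.173, -0.0], [0.173, -0.985, -0.0], [-0.0, 0.0, -1.0]]
wrist_force: [1.3, -0.3, 0.9]
gripper_width: 0.473
gripper_force: 0.0
```

Request:
apply_moves([
  [[0,0,-0.005],0],
  [[0,0,-0.015],0],
  [[0,0,-0.03],0],
  [[0,0,-0.04],0],
  [[0,0,-0.04],0],
])

```text
time_s: 35.63
tcp_pos: [0.4436, 0.2981, 0.1382]
ee_rot: [[0.985, 0.173, -0.002], [0.173, -0.985, -0.002], [-0.002, 0.002, -1.0]]
wrist_force: [0.3, 0.9, 0.2]
gripper_width: 0.495
gripper_force: 0.0
```

Request:
apply_moves([
  [[0.003,0.015,-0.01],0],
  [[0.003,0.032,0],0],
  [[0.003,0.032,0],0],
  [[0.003,0.032,0],0],
  [[0.003,0.032,0],0],
], hand=0.06)

```text
time_s: 36.05
tcp_pos: [0.4836, 0.1593, 0.1477]
ee_rot: [[0.985, 0.174, 0.001], [0.174, -0.985, 0.0], [0.001, -0.0, -1.0]]
wrist_force: [0.8, 0.6, -0.5]
gripper_width: 0.679
gripper_force: 0.0
```

Request:
apply_moves([
  [[0.003,0.032,0],0],
  [[0.003,0.032,0],0],
  [[0.003,0.032,0],0],
  [[0.003,0.032,0],0],
  [[0.003,0.032,0],0],
])

```text
time_s: 36.47
tcp_pos: [0.5261, 0.004, 0.1476]
ee_rot: [[0.985, 0.173, 0.0], [0.173, -0.985, 0.0], [0.0, -0.0, -1.0]]
wrist_force: [-0.3, 1.0, -0.2]
gripper_width: 0.689
gripper_force: 0.0
```

Request:
apply_moves([
  [[0.003,0.032,0],0],
  [[0.003,0.032,0],0],
  [[0.003,0.032,0],0],
  [[0.002,0.024,0],0],
  [[0,0,0],6],
])

```text
time_s: 36.88
tcp_pos: [0.5583, -0.1144, 0.1472]
ee_rot: [[0.998, 0.063, 0.0], [0.063, -0.998, -0.001], [0.0, 0.001, -1.0]]
wrist_force: [0.5, 0.3, 0.5]
gripper_width: 0.692
gripper_force: 0.0
```

Request:
apply_moves([
  [[0,0,0],6],
  [[0,0,0],0],
  [[0,0,0],0],
  [[0,0,0],0],
])

```text
time_s: 37.22
tcp_pos: [0.5575, -0.1105, 0.1473]
ee_rot: [[0.999, -0.033, 0.0], [-0.033, -0.999, 0.0], [0.0, -0.0, -1.0]]
wrist_force: [0.1, 0.5, -0.6]
gripper_width: 0.688
gripper_force: 0.0
```

```bash
python3 - <<'E'
from look import *
p=look("",save="w6")
refine(dict(heatsink=(.5575,-.1107)),("wrist",))
E
```

```text
t 37.2667 tcp [ 0.5576 -0.1104  0.1474] yaw -1.92 cam [ 0.63  -0.113  0.31 ]
heatsink 1 0.12 [ 0.558  -0.1097  0.    ] -2.4
```

View pics/w6.png

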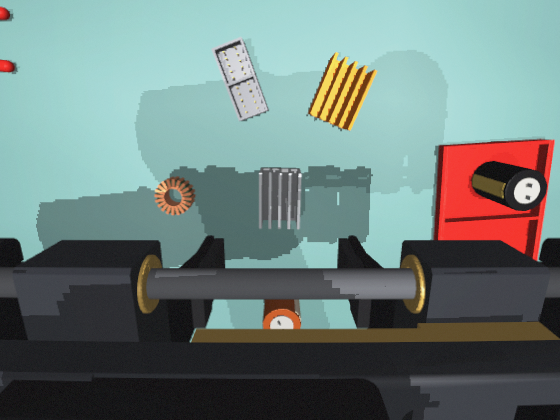

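The heat sink sits at (281,198), centred with its fins along the tool x; the orange look-alike is at (342,92). Descending.

Request:
apply_moves([
  [[0,0,0.015],0],
  [[0,0,0.03],0],
  [[0,0,0.03],0],
  [[0,0,0.02],0],
  [[0,0,0.014],0],
])

```text
time_s: 37.78
tcp_pos: [0.5562, -0.1104, 0.0359]
ee_rot: [[0.999, -0.035, -0.004], [-0.035, -0.999, 0.0], [-0.004, 0.0, -1.0]]
wrist_force: [-0.1, -1.1, 0.5]
gripper_width: 0.691
gripper_force: 0.0
```

Request:
apply_moves([
  [[0,0,0.007],0],
  [[0,0,0.005],0],
  [[0,0,0.003],0],
  [[0,0,0.001],0],
  [[0,0,0],0],
])

```text
time_s: 38.2
tcp_pos: [0.5581, -0.1106, 0.0229]
ee_rot: [[0.999, -0.035, 0.001], [-0.035, -0.999, 0.0], [0.001, -0.0, -1.0]]
wrist_force: [0.1, 0.4, -0.0]
gripper_width: 0.691
gripper_force: 0.0
```

Request:
apply_moves([
  [[0,0,0.004],0],
  [[0,0,0.006],0],
  [[0,0,0.005],0],
  [[0,0,0.002],0],
  [[0,0,0],0],
])

```text
time_s: 38.62
tcp_pos: [0.557, -0.1108, 0.0044]
ee_rot: [[0.999, -0.036, -0.002], [-0.036, -0.999, -0.0], [-0.002, 0.0, -1.0]]
wrist_force: [-0.7, 0.3, -0.0]
gripper_width: 0.691
gripper_force: 0.0
```

Request:
apply_moves([
  [[0,0,0],0],
  [[0,0,0],0],
  [[0,0,0],0],
  [[0,0,0],0],
  [[0,0,0],0],
], hand=0.02)

```text
time_s: 39.03
tcp_pos: [0.5577, -0.1107, 0.0054]
ee_rot: [[0.999, -0.036, 0.0], [-0.036, -0.999, 0.0], [0.0, -0.0, -1.0]]
wrist_force: [-0.9, 0.2, 0.0]
gripper_width: 0.415
gripper_force: 30.0
```

Request:
apply_moves([
  [[0,0,0],0],
  [[0,0,0],0],
  [[0,0,0],0],
  [[0,0,0],0],
])

```text
time_s: 39.37
tcp_pos: [0.5577, -0.1107, 0.0054]
ee_rot: [[0.999, -0.036, 0.0], [-0.036, -0.999, 0.0], [0.0, -0.0, -1.0]]
wrist_force: [-0.1, 0.6, 1.4]
gripper_width: 0.416
gripper_force: 30.0
```

Request:
apply_moves([
  [[0,0,-0.01],0],
  [[0,0,-0.025],0],
  [[0,0,-0.04],0],
  [[0,0,-0.04],0],
  [[0,0,-0.03],0],
])

```text
time_s: 39.78
tcp_pos: [0.5584, -0.1109, 0.1541]
ee_rot: [[0.999, -0.035, 0.004], [-0.035, -0.999, -0.001], [0.004, 0.0, -1.0]]
wrist_force: [0.9, 0.1, -0.2]
gripper_width: 0.413
gripper_force: 30.0
```

Request:
apply_moves([
  [[-0.004,-0.015,0],0],
  [[-0.0042,-0.032,0],0],
  [[-0.0042,-0.032,0],0],
  [[-0.0042,-0.032,0],0],
  [[-0.0042,-0.032,0],0],
])

```text
time_s: 40.2
tcp_pos: [0.5413, 0.034, 0.1509]
ee_rot: [[0.999, -0.037, 0.0], [-0.037, -0.999, 0.0], [0.0, -0.0, -1.0]]
wrist_force: [1.1, -0.4, -1.1]
gripper_width: 0.41
gripper_force: 30.0
```

Request:
apply_moves([
  [[-0.0042,-0.032,0],0],
  [[-0.0042,-0.032,0],0],
  [[-0.0042,-0.032,0],0],
  [[-0.0042,-0.032,0],0],
  [[-0.0042,-0.032,0],0],
])

```text
time_s: 40.62
tcp_pos: [0.526, 0.195, 0.1508]
ee_rot: [[0.999, -0.036, 0.0], [-0.036, -0.999, 0.0], [0.0, -0.0, -1.0]]
wrist_force: [-0.5, -0.8, -0.9]
gripper_width: 0.411
gripper_force: 30.0
```

Request:
apply_moves([
  [[-0.0042,-0.032,0],0],
  [[-0.0042,-0.032,0],0],
  [[-0.0042,-0.032,0],0],
  [[-0.005,-0.022,0],0],
  [[0,0,0],-6],
])

```text
time_s: 41.03
tcp_pos: [0.5127, 0.3161, 0.1505]
ee_rot: [[0.997, 0.075, 0.001], [0.075, -0.997, 0.001], [0.001, -0.001, -1.0]]
wrist_force: [0.2, -1.0, -0.6]
gripper_width: 0.413
gripper_force: 30.0
```

Request:
apply_moves([
  [[0,0,0],-6],
  [[0,0,0],0],
  [[0,0,0],0],
  [[0,0,0],0],
])

```text
time_s: 41.37
tcp_pos: [0.5132, 0.3118, 0.1504]
ee_rot: [[0.985, 0.17, -0.0], [0.17, -0.985, 0.0], [-0.0, -0.0, -1.0]]
wrist_force: [1.0, -0.2, -0.7]
gripper_width: 0.41
gripper_force: 30.0
```

```bash
python3 - <<'E'
from look import *
p=look("",save="w7")
E
```

```text
t 41.4167 tcp [0.5133 0.3118 0.1505] yaw 9.82 cam [0.585 0.323 0.313]
```

View pics/w7.png

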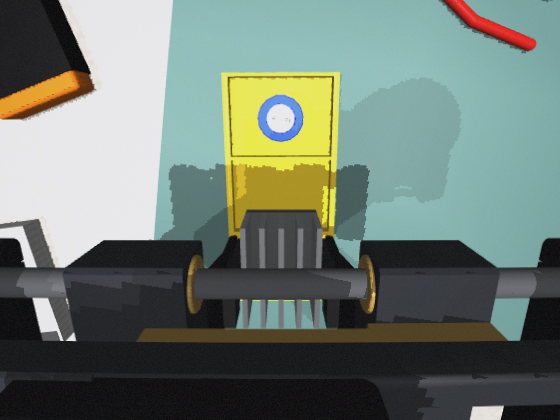

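The heat sink is over the middle compartment, whose dividers are at rows 156 and 235, the same geometry as the previous placing. Lowering.

Request:
apply_moves([
  [[0,0,0.015],0],
  [[0,0,0.03],0],
  [[0,0,0.03],0],
  [[0,0,0.02],0],
  [[0,0,0.014],0],
])

```text
time_s: 41.83
tcp_pos: [0.5123, 0.3107, 0.0388]
ee_rot: [[0.985, 0.17, -0.003], [0.17, -0.985, -0.002], [-0.003, 0.002, -1.0]]
wrist_force: [-0.1, 0.4, -1.4]
gripper_width: 0.41
gripper_force: 30.0
```

Request:
apply_moves([
  [[0,0,0.007],0],
  [[0,0,0.005],0],
  [[0,0,0.003],0],
  [[0,0,0],0],
  [[0,0,0],0],
])

```text
time_s: 42.25
tcp_pos: [0.5138, 0.3125, 0.0271]
ee_rot: [[0.985, 0.173, 0.001], [0.173, -0.985, 0.001], [0.002, -0.001, -1.0]]
wrist_force: [-0.7, 0.3, 0.6]
gripper_width: 0.409
gripper_force: 30.0
```

Request:
apply_moves([
  [[0,0,0.004],0],
  [[0,0,0.005],0],
  [[0,0,0.005],0],
  [[0,0,0.003],0],
  [[0,0,0],0],
])

```text
time_s: 42.67
tcp_pos: [0.5132, 0.312, 0.0087]
ee_rot: [[0.985, 0.173, -0.0], [0.173, -0.985, -0.001], [-0.001, 0.0, -1.0]]
wrist_force: [-0.6, 0.1, -0.6]
gripper_width: 0.411
gripper_force: 30.0
```

Request:
apply_moves([
  [[0,0,0.001],0],
  [[0,0,0],0],
  [[0,0,0],0],
])

```text
time_s: 42.92
tcp_pos: [0.5133, 0.3122, 0.0084]
ee_rot: [[0.985, 0.173, 0.0], [0.173, -0.985, 0.0], [0.0, -0.0, -1.0]]
wrist_force: [-0.0, -0.4, 1.4]
gripper_width: 0.413
gripper_force: 30.0
```

Request:
apply_moves([
  [[0,0,0.0005],0],
  [[0,0,0],0],
  [[0,0,0],0],
])

```text
time_s: 43.17
tcp_pos: [0.5133, 0.3122, 0.0084]
ee_rot: [[0.985, 0.173, 0.0], [0.173, -0.985, 0.0], [0.0, -0.0, -1.0]]
wrist_force: [-1.3, -0.8, 6.6]
gripper_width: 0.413
gripper_force: 30.0
```

Contact on the floor. I'll release, lift, back away and check.

Request:
apply_moves([
  [[0,0,0],0],
  [[0,0,0],0],
  [[0,0,0],0],
  [[0,0,0],0],
], hand=0.048)

```text
time_s: 43.5
tcp_pos: [0.5132, 0.312, 0.0074]
ee_rot: [[0.985, 0.173, -0.0], [0.173, -0.985, -0.0], [-0.0, 0.0, -1.0]]
wrist_force: [-0.0, 0.2, 0.6]
gripper_width: 0.535
gripper_force: 0.0
```

Request:
apply_moves([
  [[0,0,-0.005],0],
  [[0,0,-0.015],0],
  [[0,0,-0.03],0],
  [[0,0,-0.04],0],
  [[0,0,-0.04],0],
])

```text
time_s: 43.92
tcp_pos: [0.5127, 0.3116, 0.1386]
ee_rot: [[0.985, 0.173, -0.002], [0.173, -0.985, -0.002], [-0.002, 0.002, -1.0]]
wrist_force: [1.2, 0.8, -0.3]
gripper_width: 0.552
gripper_force: 0.0
```

Request:
apply_moves([
  [[-0.02,0,-0.02],0],
  [[-0.03,0,-0.02],0],
  [[-0.03,0,-0.02],0],
  [[-0.02,0,0],0],
  [[0,0,0],0],
])

```text
time_s: 44.33
tcp_pos: [0.4122, 0.2942, 0.1999]
ee_rot: [[0.985, 0.174, 0.001], [0.174, -0.985, 0.003], [0.001, -0.003, -1.0]]
wrist_force: [-0.4, -0.5, -1.0]
gripper_width: 0.556
gripper_force: 0.0
```

Request:
apply_moves([
  [[0,0,0],0],
  [[0,0,0],0],
  [[0,0,0],0],
])

```text
time_s: 44.58
tcp_pos: [0.4154, 0.295, 0.1972]
ee_rot: [[0.985, 0.172, -0.0], [0.172, -0.985, -0.001], [-0.0, 0.001, -1.0]]
wrist_force: [-0.4, 0.1, -1.0]
gripper_width: 0.553
gripper_force: 0.0
```

```bash
python3 - <<'E'
from look import *
a=look("",save="wf")["frame"];b=imaging.capture("scene")["frame"]
cv2.imwrite("pics/final.png",np.vstack([cv2.resize(b[70:400,130:480],(560,528))[:360],cv2.resize(a[:240],(560,240))]))
E
```

```text
t 44.6333 tcp [0.4154 0.2949 0.1971] yaw 9.91 cam [0.487 0.307 0.36 ]
```

View pics/final.png

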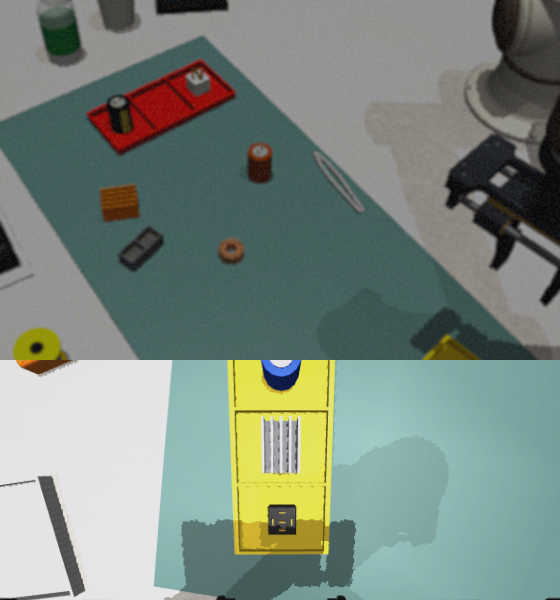

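The red tray holds the black cap (120,113) and white relay (198,80). The yellow tray holds the blue cap (282,372), heat sink (281,445) and black relay (282,519), one to a compartment and all upright. The brown cap, connector and choke are untouched.

```bash
python3 -c "
from station import r
print(r.finish_job())"
```

```text
the job is handed in; nothing more can be done
None
```

Both kits are made up and the job is handed in at about 45 s: each part stands upright on its tray floor, one to a compartment, and the brown capacitor, connector and choke were left where they stood.

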